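# Mount the practice bone block on the drilling fixture

## Robot

A 6-joint arm with a two-finger parallel gripper is mounted at the origin on the work surface. World frame = base frame: x ahead of the robot, y to its left, z up, the work surface at z = 0. Lengths are in m, angles in degrees, forces in N, time in s.
With the tool pointing down it reaches from about 0.4 to 0.825 m from the base axis. Payload 7 kg.
Tool frame: the origin (TCP) lies between the finger pads; the fingertips stand 19 mm ahead of it and the grasp point (between the pads) is the TCP; y points along the fingers, x is the direction in which the jaws open and shut, and the axes are right-handed (so a half turn about y gives the same grasp; the last joint's range is limited). The gripper opens to 88 mm and grips with 3 to 60 N. Pads are 19 mm wide; open, the fingers measure 130 mm over their backs; the gripper's body (78 mm by 193 mm) begins 47 mm behind the grasp point.
Start: joints at [91.163, 20.546, 0.682, 0, -70.136, -16.507], TCP at [0.179, 0.651, 0.246] pointing down, gripper open.
Joint ranges: [-176.03, 176.03], [-82.01, 121.73], [-58.28, 71.71], [-173.87, 95.51], [-174.79, -0.11], [-173.66, 173.66]. Speed limits (degrees/s): [136.94, 136.94, 172.46, 180, 180, 180].

## Interface

Orientations are given as [roll, pitch, yaw] about the fixed x, y, z axes, in that order (R = Rz(yaw) Ry(pitch) Rx(roll)).
In Python, from plant import r gives the robot as it stands. The module is installed in compiled form; this text tells all that it offers.
- The arm moves only by the tool jog_arm, never from a script. Its argument "steps" is a list of rows, each a list of 5 numbers: the closure, from 0 (fully open) to 1 (shut), then the shift along the tool's x, y, z in m, then the turn about the tool's y in degrees. In form: [[jaw, x, y, z, turn], ...]. A call has 1 to 12 rows; each row shifts and turns the commanded pose from where the row before left it, along the tool's axes as they then stand; what a row does not reach is not made up. A row lasts 1/12 s, in which the tool goes at most 41.7 mm and 7.16 degrees, less where a joint would pass 70% of its speed; a pose out of reach is approached as far as the arm can. A call with a gripper value outside its range is refused whole. The fingers move at their own pace and stop on an object; "squeeze" is the grip in N (left out, the last holds). Time passes only in rows, so rows that do not move let the fingers close. It gives the time, the measured TCP pose, the force and the opening at its end, in the units of the state.
- r.get_state(): the state, without advancing time (a new reading comes with each control period).
- r.capture(name): name is "scene" or "top" or "wrist"; returns a dict with "image" (420x560x3 uint8, red, green, blue), "vfov" (degrees; the focal length in pixels is half the picture's height over the tangent of half this angle, whatever the lens; pixels are square), "cx", "cy" (the principal point, pixels), "R" (3x3) and "t" (3): a world point X has camera coordinates R X + t; the wrist camera has in their place "tool_from_camera" (4x4, takes a point from camera to tool coordinates, whose origin is the TCP and whose axes are the tool frame's). Camera axes: x right, y down, z forward; pixel columns grow to the right and rows downward; lengths in m; the calibration is good to about 2 mm. A picture is of the moment at which its call begins: read the wrist's pose just before it. There is no depth.
- r.close_job(): hands the job in, once; it reports no verdict.
The state is a dict: "time_s": time; "joints": joint angles; "qd": joint speeds; "joint_torque": joint torques, N m; "tcp_pos": TCP position; "eef_rot": TCP orientation; "contact_force": force on the tool from outside, world axes, zero at the start; "moment": the same for the moment, N m; "gripper_width": finger opening in m.
Only numpy, scipy, OpenCV 4.12 (cv2) and the standard library are available. Lean on these libraries where they do the work, as an engineer would, in place of code of your own. Each camera call takes 0.05 s, during which the arm holds its last target.

## Task

Take the blue carrier plate with the ivory practice block out of the green tray and set it on the dark drilling fixture so that both dowels come up through its two holes and it sits flat and fully home; either way round will do. Lower it on gently, do not drop it. Then swing the keeper arm across the end of the plate as far as its stop, and let go. Leave the grey driver lying where it is in the tray.

Things in the scene. Friction and masses are not known exactly. Their poses are not given: they have to be found in the camera images.
- plate: Loose carrier plate, blue, 70 x 160 x 8 mm (x, y, z), 0.25 to 0.5 kg; origin at the centre of its underside, z up. Two round through holes, 15 mm diameter, at y = +52 and -52 mm (x = 0). An ivory resin block stands fixed on its middle: 30 mm wide in x, 64 mm long in y, from 8 to 48 mm above the underside: take the plate by it. It starts flat on the floor of the tray. Turning it half round about z makes no difference.
- tray: Green tray, fixed, 300 x 260 mm (x, y), rim 18 mm high, floor and walls 5 mm thick; origin under its centre. A grey driver lies along y near its +x side.
- fixture: Dark steel fixture slab, fixed, 140 x 180 x 20 mm (x, y, z); origin at the centre of its underside, top at z = 20 mm. The plate lies on this top, its long axis along the fixture's y. A 16 mm round keeper pivot post stands at x = -55, y = 71 mm.
- seat (a point): Centre of the fixture's top face: the plate's origin must come to this point. Axes as the fixture.
- dowel_a (a point): Tip of the brass dowel at fixture y = +52 mm, x = 0. Each dowel is 12 mm in diameter and 28 mm tall above the slab; the upper 14 mm taper to a 4 mm tip.
- dowel_b (a point): Tip of the same kind of dowel at fixture y = -52 mm, x = 0.
- keeper_pivot (a point): Point on the vertical hinge axis of the keeper, at its underside, 12 mm above the slab's top (fixture x = -55, y = 71 mm).
- keeper_knob (a point): Centre of the top of the orange upright pin on the keeper, 90 mm from the hinge axis. The pin is 16 mm in diameter and 30 mm tall, its top 52 mm above the slab's top. The aluminium keeper arm below it is 12 mm wide, 10 mm thick, reaches 101 mm from the axis, and its underside is 4 mm above a fully seated plate. Moves with the keeper.
- keeper (a joint): Keeper angle in rad. 0: shut against its stop, arm pointing along the fixture's +x, across the end of the plate outside the dowel at y = +52 mm. It grows anticlockwise seen from above, as the arm swings off the plate to the fixture's +y; 1.6 is fully open. It starts between 1.0 and 1.5, clear of the plate. It stays where left, and moves with about 1 N at the pin.
- driver: Grey-handled screwdriver, 130 mm, loose in the tray; leave it there.
Not all that is in view belongs to the job. There is more than one size of the plate; the job needs the smallest.

How it is judged:
By the outcome, as a careful person would: the job done as asked, in the order asked, and still so for the second after the job is handed in, with the robot touching nothing.
It also fails if it takes over 58 s, if anything falls off the work surface, if the arm or the gripper's body presses on something with over 40 N, if the wrist force passes 120 N, or if a joint passes its speed limit or range.

## Working session

There is one attempt and no reset: what is moved stays moved. The work goes in short steps, Python scripts to look and compute and a tool call to move; the robot and the scene stay as the last step left them, time stands still between calls to the robot, and variables do not carry over. Pictures are saved under pics/ and viewed, and the job is handed in when it is done.

Besides the shell and the picture viewer there is one more tool, called after "Call:" by a JSON object that holds its "api" and its "payload". jog_arm: Moves the arm, as the interface text tells. Its arguments: {"type":"object","properties":{"steps":{"type":"array","items":{"type":"array","items":{"type":"number"}}},"squeeze":{"type":"number"}},"required":["steps"]}

```bash
mkdir -p pics; python3 - <<'E'
from plant import r
import cv2,numpy as np
s=r.get_state();print(s)
for n in("scene","top","wrist"):
    c=r.capture(n);cv2.imwrite(f"pics/{n}0.png",c["image"][:,:,::-1])
    print(n,{k:np.round(v,4).tolist() for k,v in c.items() if k!="image"})
E
```

```text
{'time_s': 0.0, 'joints': array([ 9.11622174e+01,  2.05902151e+01,  6.34084221e-01, -1.83074325e-02,
       -7.01363744e+01, -1.65073622e+01]), 'qd': array([ 0.06705368, -0.01611351, -0.05909047,  0.06322737, -0.03048756,
       -0.12570827]), 'joint_torque': array([ 1.12222126e-03, -5.82722318e+01,  2.93054867e+01,  6.99725077e+00,
        6.98208998e-03, -1.50906371e-04]), 'tcp_pos': array([0.17853487, 0.65048901, 0.2446445 ]), 'eef_rot': array([-8.99902143e+01, -9.35828941e-02, -1.05351387e+02]), 'contact_force': array([ 0.47583455, -0.47714604, -0.12041911]), 'moment': array([0.02471378, 0.00226435, 0.0127182 ]), 'gripper_width': 0.08766374390534426}
scene {'vfov': 53.4074, 'cx': 276.6789, 'cy': 214.3061, 'R': [[-0.6169, 0.7868, 0.0185], [0.5724, 0.4647, -0.6756], [-0.5402, -0.4062, -0.737]], 't': [0.2653, -0.21, 1.261]}
top {'vfov': 45.4066, 'cx': 283.7426, 'cy': 212.5289, 'R': [[-0.0248, -0.9995, -0.0201], [-0.9821, 0.0281, -0.1862], [0.1867, 0.0151, -0.9823]], 't': [0.0548, 0.4486, 1.2095]}
wrist {'vfov': 69.7473, 'cx': 281.5609, 'cy': 208.5947, 'tool_from_camera': [[1.0, -0.0001, 0.0009, -0.0003], [-0.0009, -0.2858, 0.9583, -0.1378], [0.0001, -0.9583, -0.2858, 0.0779], [0.0, 0.0, 0.0, 1.0]]}
```

View pics/top0.png

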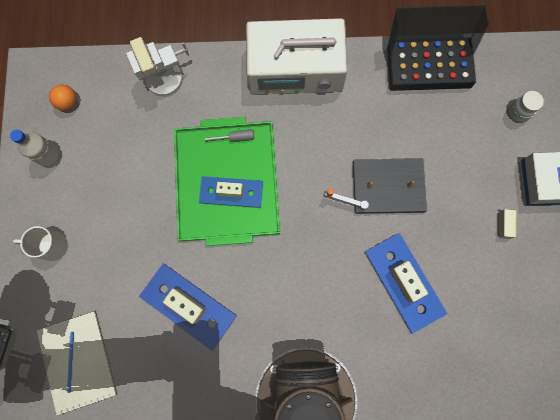

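View pics/scene0.png

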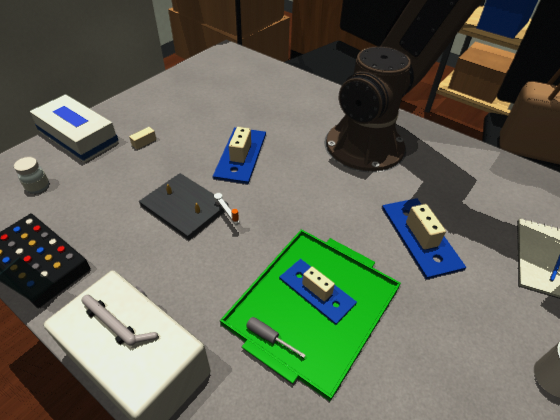

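View pics/wrist0.png

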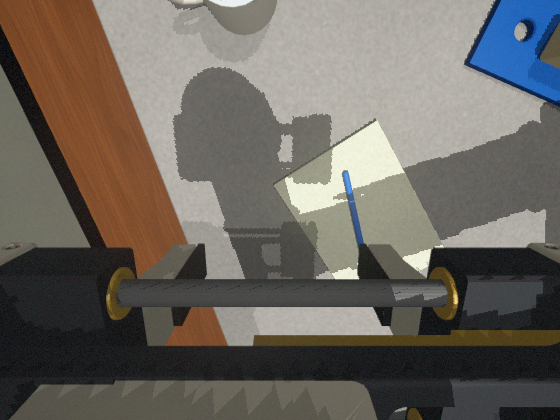

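```bash
cat > h.py <<'E'
import numpy as np,cv2
from scipy.spatial.transform import Rotation as Ro
def cam(c,state=None):
    f=210/np.tan(np.radians(c["vfov"]/2))
    if "R" in c: R=c["R"].T; o=-R@c["t"]
    else:
        T=c["tool_from_camera"]; Rt=Ro.from_euler("xyz",state["eef_rot"],degrees=True).as_matrix()
        R=Rt@T[:3,:3]; o=Rt@T[:3,3]+state["tcp_pos"]
    return f,c["cx"],c["cy"],R,o
def ray(c,uv,z,state=None):
    f,cx,cy,R,o=cam(c,state); uv=np.atleast_2d(np.asarray(uv,float))
    d=np.c_[(uv[:,0]-cx)/f,(uv[:,1]-cy)/f,np.ones(len(uv))]@R.T
    return o+d*((z-o[2])/d[:,2])[:,None]
def proj(c,X,state=None):
    f,cx,cy,R,o=cam(c,state); p=(np.atleast_2d(X)-o)@R
    return np.c_[cx+f*p[:,0]/p[:,2],cy+f*p[:,1]/p[:,2]]
E
python3 - <<'E'
from plant import r
from h import *
c=r.capture("top");im=c["image"].astype(int);R,G,B=im[...,0],im[...,1],im[...,2]
hsv=cv2.cvtColor(c["image"],cv2.COLOR_RGB2HSV)
def blobs(m,name,z,amin=20):
    n,l,st,ce=cv2.connectedComponentsWithStats(m.astype(np.uint8))
    for i in range(1,n):
        if st[i,4]<amin: continue
        ct,_=cv2.findContours((l==i).astype(np.uint8),cv2.RETR_EXTERNAL,cv2.CHAIN_APPROX_NONE)
        p=ray(c,ct[0][:,0],z)[:,:2].astype(np.float32)
        rc=cv2.minAreaRect(p); print(name,ce[i].round(1),st[i,4],"rect",np.round(rc[0],4),np.round(rc[1],4),round(rc[2],1),"cen",ray(c,ce[i],z)[0].round(4))
blobs((B>R+50)&(B>G+30),"blue",0.013,200)
dark=(im.max(2)<90); dark[:150]=0;dark[220:]=0;dark[:,:345]=0;dark[:,435:]=0
blobs(dark,"fix",0.02,500)
blobs((hsv[...,0]<12)&(hsv[...,1]>150)&(hsv[...,2]>100),"orange",0.072,5)
cr=c["image"][140:225,310:440];cv2.imwrite("pics/topfix.png",cv2.resize(cr,None,fx=6,fy=6,interpolation=cv2.INTER_CUBIC)[:,:,::-1])
E
```

```text
blue [231.2 192.2] 1151 rect [0.5151 0.1792] [0.1587 0.0693] 84.1 cen [0.5128 0.1776 0.013 ]
blue [405.1 283.4] 2812 rect [ 0.2717 -0.2538] [0.2285 0.1011] 27.0 cen [ 0.2684 -0.2526  0.013 ]
blue [184.2 298.7] 2100 rect [0.2278 0.2889] [0.229  0.1001] 54.0 cen [0.2449 0.296  0.013 ]
orange [462.9  53. ] 22 rect [ 0.8485 -0.4288] [0.011 0.012] 43.8 cen [ 0.8485 -0.4284  0.072 ]
orange [426.2  54.1] 23 rect [ 0.8491 -0.3353] [0.0129 0.0111] 88.0 cen [ 0.8488 -0.3346  0.072 ]
orange [452.7  74.9] 24 rect [ 0.7889 -0.3968] [0.0128 0.011 ] 88.0 cen [ 0.7892 -0.3972  0.072 ]
orange [415.6  76. ] 25 rect [ 0.7894 -0.3028] [0.0128 0.011 ] 88.0 cen [ 0.7895 -0.303   0.072 ]
```

View pics/topfix.png

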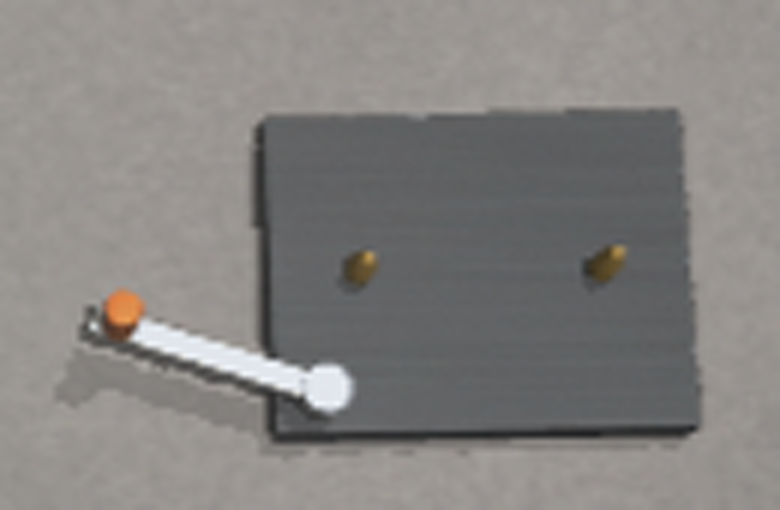

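```bash
python3 - <<'E'
from plant import r
from h import *
c=r.capture("top")
P=lambda p,z: ray(c,[(p[0]+.5)/6-.5+310,(p[1]+.5)/6-.5+140],z)[0].round(4)
for p in((266,118),(680,110),(700,428),(272,432)):print(P(p,.02))
print("tips",P((371,254),.047),P((619,248),.047),"base",P((352,280),.02),P((592,280),.02))
print("knob",P((124,302),.072),"post",P((328,388),.045))
# block rect, hole centres in plate crop
cr=c["image"][165:220,190:275];cv2.imwrite("pics/topplate.png",cv2.resize(cr,None,fx=8,fy=8,interpolation=cv2.INTER_CUBIC)[:,:,::-1])
E
```

```text
[ 0.5891 -0.1417  0.02  ]
[ 0.5872 -0.3192  0.02  ]
[ 0.448 -0.317  0.02 ]
[ 0.4515 -0.1372  0.02  ]
tips [ 0.5208 -0.1788  0.047 ] [ 0.5203 -0.282   0.047 ] base [ 0.5164 -0.1746  0.02  ] [ 0.5134 -0.2763  0.02  ]
knob [ 0.4974 -0.073   0.072 ] post [ 0.4647 -0.1581  0.045 ]
```

View pics/topplate.png

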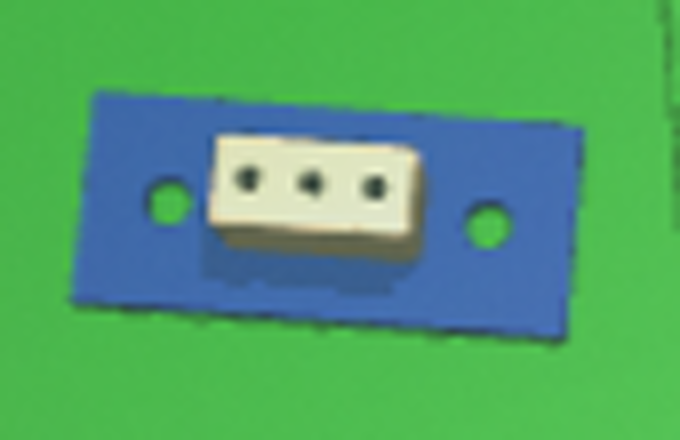

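The smallest blue plate, about 159 x 69 mm, is the one in the tray at (0.515, 0.179) with yaw about -6°. The fixture centre is about (0.519, -0.229) with yaw about -1°. I'll turn the tool first, then move it over the plate.

Call:
{"api": "jog_arm", "payload": {"steps": [[0,0,0,0,7],[0,0,0,0,7],[0,0,0,0,7],[0,0,0,0,7],[0,0,0,0,7],[0,0,0,0,7],[0,0,0,0,7],[0,0,0,0,7],[0,0,0,0,7],[0,0,0,0,7],[0,0,0,0,7],[0,0,0,0,3.5]], "squeeze": 20}}

```text
time_s: 1.25
tcp_pos: [0.1786, 0.6508, 0.2454]
eef_rot: [-90.0, -0.0, 173.8]
contact_force: [-0.6, -1.1, -0.3]
gripper_width: 0.0878
```

Call:
{"api": "jog_arm", "payload": {"steps": [[0,-0.024,0,0.027,0],[0,-0.024,0,0.027,0],[0,-0.024,0,0.027,0],[0,-0.024,0,0.027,0],[0,-0.024,0,0.027,0],[0,-0.024,0,0.027,0],[0,-0.024,0,0.027,0],[0,-0.024,0,0.027,0],[0,-0.024,0,0.027,0],[0,-0.024,0,0.027,0],[0,-0.024,0,0.027,0],[0,-0.024,0,0.027,0]]}}

```text
time_s: 2.25
tcp_pos: [0.4328, 0.2977, 0.2458]
eef_rot: [-90.0, 0.0, 174.2]
contact_force: [0.6, 0.1, 0.1]
gripper_width: 0.0875
```

Call:
{"api": "jog_arm", "payload": {"steps": [[0,-0.024,0,0.027,0],[0,-0.024,0,0.027,0],[0,-0.024,0,0.027,0],[0,-0.024,0,0.027,0],[0,0,0,0,0],[0,0,0,0,0]]}}

```text
time_s: 2.75
tcp_pos: [0.5174, 0.1803, 0.2453]
eef_rot: [-90.0, -0.0, 173.9]
contact_force: [-0.1, 0.5, -0.4]
gripper_width: 0.0879
```

```bash
python3 - <<'E'
from plant import r
import cv2,pickle
s=r.get_state();c=r.capture("wrist");cv2.imwrite("pics/w1.png",c["image"][:,:,::-1]);pickle.dump((s,c),open("w1.pkl","wb"))
print(s["tcp_pos"],s["eef_rot"])
E
```

```text
[0.51737989 0.18028225 0.24527939] [-8.99790753e+01 -2.24134494e-02  1.73947398e+02]
```

View pics/w1.png

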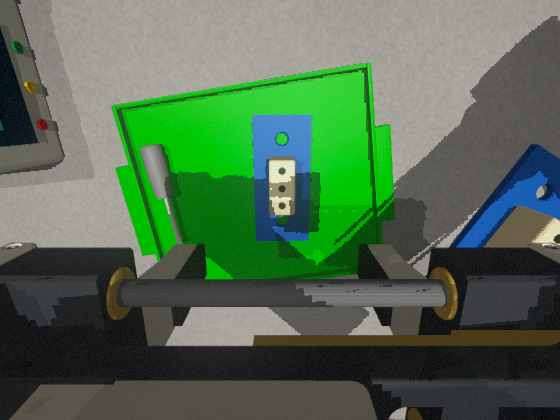

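```bash
python3 - <<'E'
from h import *
import pickle
s,c=pickle.load(open("w1.pkl","rb"));hsv=cv2.cvtColor(c["image"],cv2.COLOR_RGB2HSV)
m=((hsv[...,0]>105)&(hsv[...,0]<125)&(hsv[...,1]>120)&(hsv[...,2]>30)).astype(np.uint8)
m[:100]=0;m[245:]=0;m[:,:240]=0;m[:,325:]=0
pts=cv2.findNonZero(m)[:,0]
p=ray(c,pts,.013,s)[:,:2].astype(np.float32);print(cv2.minAreaRect(p))
n,l,st,ce=cv2.connectedComponentsWithStats(m);print(st,)
h=((hsv[...,0]>12)&(hsv[...,0]<32)&(hsv[...,1]<140)&(hsv[...,2]>60)).astype(np.uint8)
h[:150]=0;h[220:]=0;h[:,:262]=0;h[:,302:]=0
pts=cv2.findNonZero(h)[:,0];print(pts.min(0),pts.max(0))
p=ray(c,pts,.053,s)[:,:2].astype(np.float32);print(cv2.minAreaRect(p))
R=Ro.from_euler("xyz",s["eef_rot"],degrees=True).as_matrix()
print("holes/top", ray(c,[[282,171],[282,188.5],[282,206]],.053,s), "hole",ray(c,[[281.5,139]],.011,s))
crop=c["image"][100:250,230:330];cv2.imwrite("pics/w1c.png",cv2.resize(crop,None,fx=4,fy=4)[:,:,::-1])
E
```

```text
((0.5176109671592712, 0.1779404580593109), (0.15671776235103607, 0.06782104820013046), 83.93067932128906)
[[     0      0    560    420 233246]
 [   269    116      3      2      3]
 [   273    116      1      1      1]
 [   276    117      1      1      1]
 [   278    116      1      1      1]
 [   278    117      3      2      3]
 [   285    117      1      1      1]
 [   287    116      2      1      2]
 [   290    116      1      1      1]
 [   294    117      1      1      1]
 [   272    119      1      1      1]
 [   287    119      1      2      2]
 [   290    118      1      1      1]
 [   297    119      1      1      1]
 [   302    118      1      1      1]
 [   267    120      1      1      1]
 [   275    120      2      1      2]
 [   283    120      1      1      1]
 [   285    121      1      1      1]
 [   264    122      1      1      1]
 [   272    123      1      1      1]
 [   277    123      1      1      1]
 [   283    122      1      1      1]
 [   289    123      1      1      1]
 [   300    122      1      1      1]
 [   309    122      1      1      1]
 [   2
[... 2926 characters left out ...]
57    187      3      1      3]
 [   256    189      2      1      2]
 [   305    188      1      1      1]
 [   305    192      1      2      2]
 [   302    198      1      1      1]
 [   292    219      1      1      1]
 [   292    221      1      1      1]
 [   289    223      5      5      9]
 [   298    223      1      1      1]
 [   302    222      1      1      1]
 [   278    238      3      1      3]]
[269 157] [294 214]
((0.5173851847648621, 0.17510031163692474), (0.0650024339556694, 0.028634872287511826), 83.94337463378906)
holes/top [[0.51503139 0.15806701 0.053     ]
 [0.51710023 0.17768202 0.053     ]
 [0.51924018 0.1979714  0.053     ]] hole [[0.51220503 0.12635269 0.011     ]]
```

View pics/w1c.png

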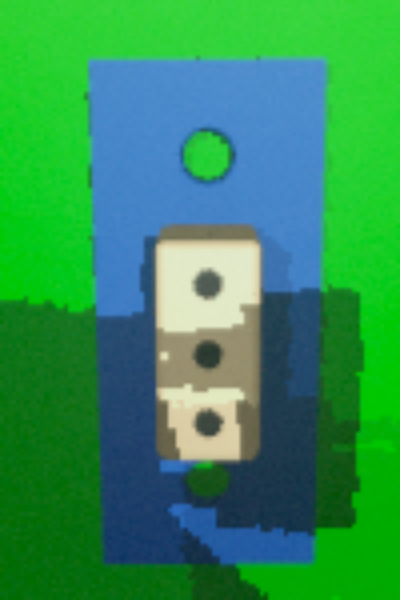

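Call:
{"api": "jog_arm", "payload": {"steps": [[0,0,0.03,0.0024,0],[0,0,0.035,0,0],[0,0,0.035,0,0],[0,0,0.035,0,0],[0,0,0.03,0,0],[0,0,0.02,0,0],[0,0,0.015,0,0],[0,0,0.008,0,0],[0,0,0,0,0]]}}

```text
time_s: 3.55
tcp_pos: [0.5151, 0.18, 0.036]
eef_rot: [-89.9, -0.1, 174.2]
contact_force: [-0.3, 0.1, 0.5]
gripper_width: 0.0879
```

Call:
{"api": "jog_arm", "payload": {"steps": [[1,0,0,0,0],[1,0,0,0,0],[1,0,0,0,0],[1,0,0,0,0],[1,0,0,0,0],[1,0,0,0,0],[1,0,0,0,0],[1,0,0,0,0]], "squeeze": 40}}

```text
time_s: 4.22
tcp_pos: [0.5164, 0.1796, 0.0377]
eef_rot: [-90.0, 0.0, 174.1]
contact_force: [-0.4, -0.9, -0.3]
gripper_width: 0.0401
```

Call:
{"api": "jog_arm", "payload": {"steps": [[1,0,0,0,0],[1,0,0,0,0],[1,0,0,0,0],[1,0,0,0,0],[1,0,0,0,0]]}}

```text
time_s: 4.63
tcp_pos: [0.5165, 0.1797, 0.0376]
eef_rot: [-90.0, 0.0, 174.2]
contact_force: [0.9, -0.9, 0.2]
gripper_width: 0.0298
```

```bash
python3 - <<'E'
from plant import r
for i in range(3):
    s=r.get_state();print(s["tcp_pos"].round(4),s["eef_rot"].round(2),s["gripper_width"],s["contact_force"].round(1)); r.capture("scene")
E
```

```text
[0.5165 0.1797 0.0376] [-9.0000e+01  1.0000e-02  1.7416e+02] 0.029821508098161465 [ 0.9 -0.9  0.2]
[0.5165 0.1797 0.0376] [-9.0000e+01  1.0000e-02  1.7416e+02] 0.02960087324540351 [ 1.3 -0.1  0.9]
[0.5165 0.1797 0.0376] [-9.0000e+01  1.0000e-02  1.7416e+02] 0.030008563811460186 [ 0.6 -0.6  1. ]
```

Call:
{"api": "jog_arm", "payload": {"steps": [[1,0,-0.01,0,0],[1,0,-0.02,0,0],[1,0,-0.03,0,0],[1,0,-0.035,0,0],[1,0,-0.035,0,0],[1,0,-0.035,0,0],[1,0,-0.03,0,0],[1,0,-0.02,0,0],[1,0,-0.015,0,0],[1,0,0,0,-5],[1,0,0,0,0]]}}

```text
time_s: 5.7
tcp_pos: [0.516, 0.1797, 0.2688]
eef_rot: [-90.1, 0.0, 179.4]
contact_force: [0.5, -0.5, -4.1]
gripper_width: 0.0293
```

Call:
{"api": "jog_arm", "payload": {"steps": [[1,0,0,0.015,0],[1,0,0,0.025,0],[1,0,0,0.03,0],[1,0,0,0.03,0],[1,0,0,0.03,0],[1,0,0,0.03,0],[1,0,0,0.03,0],[1,0,0,0.03,0],[1,0,0,0.025,0],[1,0,0,0.015,0],[1,0,0,0,0],[1,0,0,0,0]]}}

```text
time_s: 6.7
tcp_pos: [0.5115, -0.0814, 0.2667]
eef_rot: [-90.0, -0.1, 178.9]
contact_force: [-0.1, 0.1, -3.8]
gripper_width: 0.0298
```

```bash
python3 - <<'E'
from plant import r
import cv2,pickle
s=r.get_state();c=r.capture("wrist");cv2.imwrite("pics/w2.png",c["image"][:,:,::-1]);pickle.dump((s,c),open("w2.pkl","wb"))
print(s["tcp_pos"],s["eef_rot"],s["gripper_width"],s["contact_force"])
E
```

```text
[ 0.51147188 -0.08144492  0.26666223] [-8.99975786e+01 -1.27521195e-01  1.78913697e+02] 0.029797901519546748 [-0.08607241  0.11360512 -3.75427336]
```

View pics/w2.png

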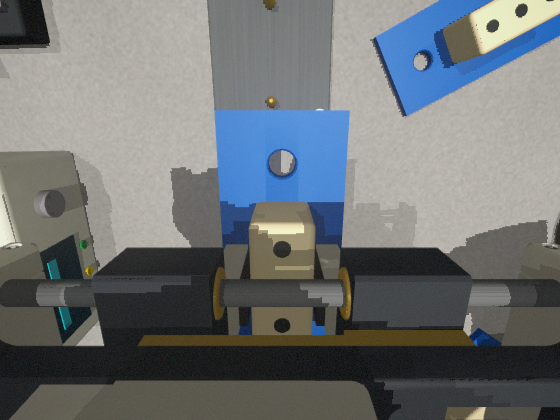

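```bash
python3 - <<'E'
from h import *
import pickle
s,c=pickle.load(open("w2.pkl","rb"))
a=c["image"][0:115,195:345];b=c["image"][105:245,205:360]
cv2.imwrite("pics/w2a.png",cv2.resize(a,None,fx=5,fy=5,interpolation=cv2.INTER_CUBIC)[:,:,::-1])
cv2.imwrite("pics/w2b.png",cv2.resize(b,None,fx=4,fy=4,interpolation=cv2.INTER_CUBIC)[:,:,::-1])
E
```

```text
(no output)
```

View pics/w2a.png

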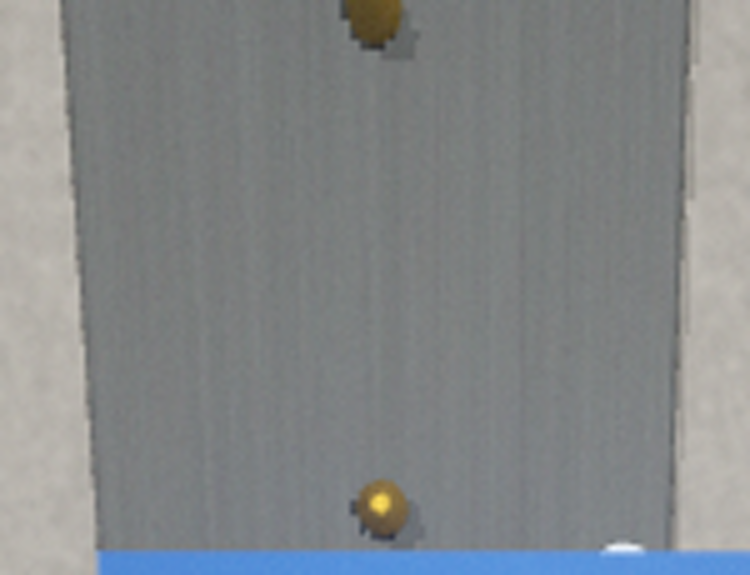

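View pics/w2b.png

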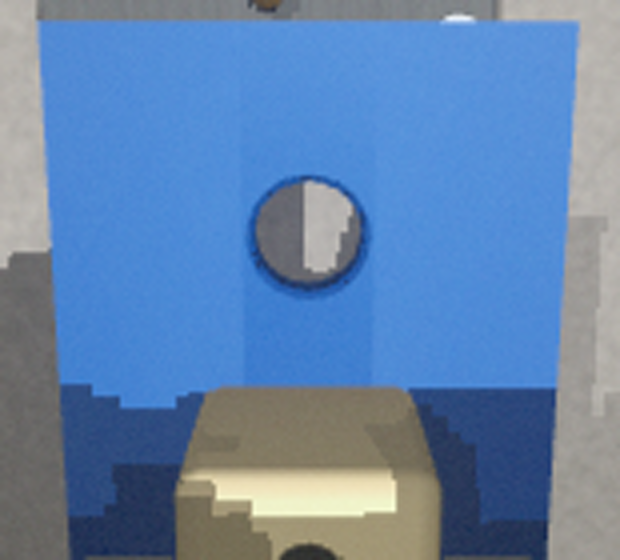

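```bash
python3 - <<'E'
from h import *
import pickle
s,c=pickle.load(open("w2.pkl","rb"))
Rt=Ro.from_euler("xyz",s["eef_rot"],degrees=True).as_matrix()
def W(p,k,off,z): return ray(c,[(p[0]+.5)/k-.5+off[0],(p[1]+.5)/k-.5+off[1]],z,s)[0]
T=lambda X:(Rt.T@(X-s["tcp_pos"]))
A=lambda p,z:W(p,5,(195,0),z); B=lambda p,z:W(p,4,(205,105),z)
tz=s["tcp_pos"][2]
zt=tz-.0326+.008
print("dowelA tip",A((380,502),.047),T(A((380,502),.047)))
for n,P in dict(L0=A((65,0),.02),L1=A((97,545),.02),R0=A((690,0),.02),R1=A((668,545),.02)).items():print(n,P.round(4),T(P).round(4))
print("dowelB edges l/r at row 8", T(A((349,8),.035)),T(A((403,8),.035)))
print("dowelA low l/r", T(A((357,508),.035)),T(A((409,508),.035)))
for n,P in dict(hole=B((309,233),zt),FL=B((38,20),zt),FR=B((580,22),zt),SL=B((70,555),zt),SR=B((548,555),zt)).items():print(n,P.round(4),T(P).round(4))
E
```

```text
dowelA tip [ 0.52193876 -0.17926904  0.047     ] [-0.01280846  0.21963839  0.09759882]
L0 [ 0.5892 -0.2864  0.02  ] [-0.0821  0.2465  0.2035]
L1 [ 0.5916 -0.1723  0.02  ] [-0.0824  0.2465  0.0893]
R0 [ 0.4513 -0.284   0.02  ] [0.0558 0.2468 0.2036]
R1 [ 0.4533 -0.1697  0.02  ] [0.056  0.2468 0.0893]
dowelB edges l/r at row 8 [-0.01878754  0.23162932  0.19713264] [-0.00732098  0.23165484  0.19714385]
dowelA low l/r [-0.01854805  0.23162562  0.09697483] [-0.00652157  0.23165239  0.09697816]
hole [ 0.5108 -0.136   0.2421] [-0.0005  0.0246  0.0546]
FL [ 0.545  -0.1639  0.2421] [-0.0351  0.0245  0.0818]
FR [ 0.4756 -0.1624  0.2421] [0.0343 0.0247 0.0816]
SL [ 0.5465 -0.09    0.2421] [-0.0352  0.0245  0.0078]
SR [ 0.4769 -0.0886  0.2421] [0.0344 0.0247 0.0078]
```

Call:
{"api": "jog_arm", "payload": {"steps": [[1,-0.002,0,0.015,0],[1,-0.002,0,0.025,0],[1,-0.003,0,0.03,0],[1,-0.003,0,0.03,0],[1,-0.0023,0.005,0.025,0],[1,0,0.015,0.015,0],[1,0,0.03,0.007,0],[1,0,0.03,0,0],[1,0,0.03,0,0],[1,0,0.03,0,0],[1,0,0.02,0,0],[1,0,0.012,0,0]]}}

```text
time_s: 7.75
tcp_pos: [0.521, -0.2263, 0.0923]
eef_rot: [-90.1, -0.3, 179.1]
contact_force: [1.0, 0.1, -2.2]
gripper_width: 0.0297
```

Call:
{"api": "jog_arm", "payload": {"steps": [[1,0,0,0,0],[1,0,0,0,0],[1,0,0,0,0]]}}

```text
time_s: 8.0
tcp_pos: [0.5236, -0.2271, 0.0965]
eef_rot: [-90.0, 0.1, 179.2]
contact_force: [-0.1, 0.2, -3.0]
gripper_width: 0.0299
```

```bash
python3 - <<'E'
from plant import r
import cv2,pickle
s=r.get_state();c=r.capture("wrist");pickle.dump((s,c),open("w3.pkl","wb"))
print(s["tcp_pos"],s["eef_rot"],s["gripper_width"],s["contact_force"])
cv2.imwrite("pics/w3.png",c["image"][:,:,::-1])
b=c["image"][105:245,205:360]
cv2.imwrite("pics/w3b.png",cv2.resize(b,None,fx=4,fy=4,interpolation=cv2.INTER_CUBIC)[:,:,::-1])
c=r.capture("scene");b=c["image"][110:250,130:290]
cv2.imwrite("pics/s3b.png",cv2.resize(b,None,fx=4,fy=4,interpolation=cv2.INTER_CUBIC)[:,:,::-1])
E
```

```text
[ 0.52355881 -0.22713264  0.09649042] [-8.99793631e+01  6.19982272e-02  1.79193597e+02] 0.029876872214579037 [-0.14038513  0.24976463 -3.03338133]
```

View pics/w3b.png

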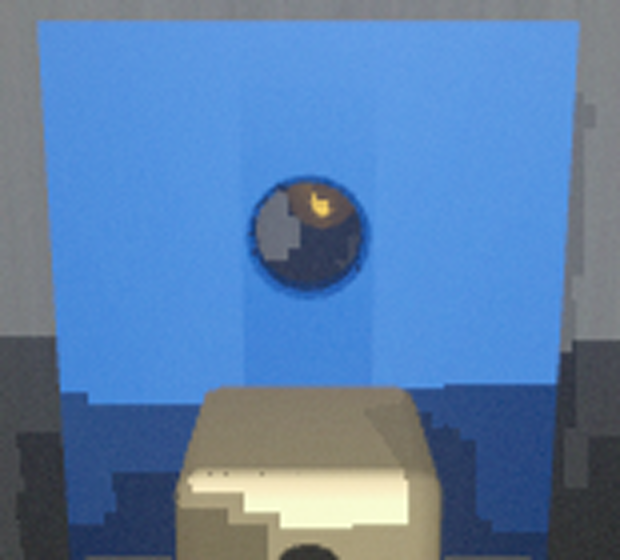

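View pics/s3b.png

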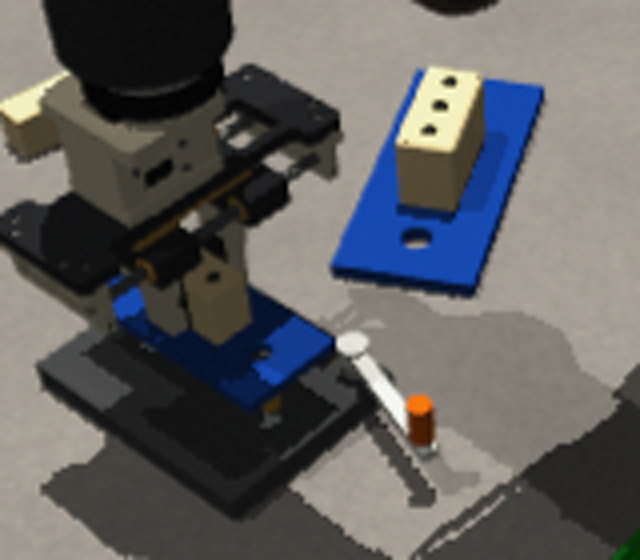

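```bash
python3 - <<'E'
from plant import r
from h import *
import pickle
s,c=pickle.load(open("w3.pkl","rb"))
print(r.get_state()["tcp_pos"])
Rt=Ro.from_euler("xyz",s["eef_rot"],degrees=True).as_matrix()
def T(p,z,k=4,off=(205,105)):
    X=ray(c,[(p[0]+.5)/k-.5+off[0],(p[1]+.5)/k-.5+off[1]],z,s)[0]; return (Rt.T@(X-s["tcp_pos"])).round(4)
tz=s["tcp_pos"][2]
print("hole",T((309,234),tz-.0246))
for z in(.044,.048,.05):print("tip",T((321,204),z))
E
```

```text
[ 0.52369822 -0.22731112  0.09692225]
hole [-0.0004  0.0246  0.0545]
tip [0.0015 0.0525 0.0552]
tip [0.0014 0.0485 0.0557]
tip [0.0014 0.0465 0.0559]
```

Call:
{"api": "jog_arm", "payload": {"steps": [[1,0.0018,0.006,0.001,0],[1,0,0.006,0,0],[1,0,0,0,0],[1,0,0,0,0]]}}

```text
time_s: 8.43
tcp_pos: [0.5204, -0.2284, 0.0831]
eef_rot: [-90.0, -0.1, 179.1]
contact_force: [-0.6, 0.2, -3.1]
gripper_width: 0.0298
```

```bash
python3 - <<'E'
from plant import r
import cv2,pickle
s=r.get_state();c=r.capture("wrist");pickle.dump((s,c),open("w4.pkl","wb"))
print(s["tcp_pos"],s["eef_rot"],s["gripper_width"],s["contact_force"])
cv2.imwrite("pics/w4.png",c["image"][:,:,::-1])
b=c["image"][125:205,240:320]
cv2.imwrite("pics/w4b.png",cv2.resize(b,None,fx=7,fy=7,interpolation=cv2.INTER_CUBIC)[:,:,::-1])
c=r.capture("scene");pickle.dump(c,open("s4.pkl","wb"));b=c["image"][160:250,130:230]
cv2.imwrite("pics/s4b.png",cv2.resize(b,None,fx=6,fy=6,interpolation=cv2.INTER_CUBIC)[:,:,::-1])
E
```

```text
[ 0.5204133  -0.22844964  0.08314535] [-9.00056662e+01 -5.50409030e-02  1.79142719e+02] 0.029839701131961282 [-0.62332726  0.16816715 -3.09271544]
```

View pics/w4b.png

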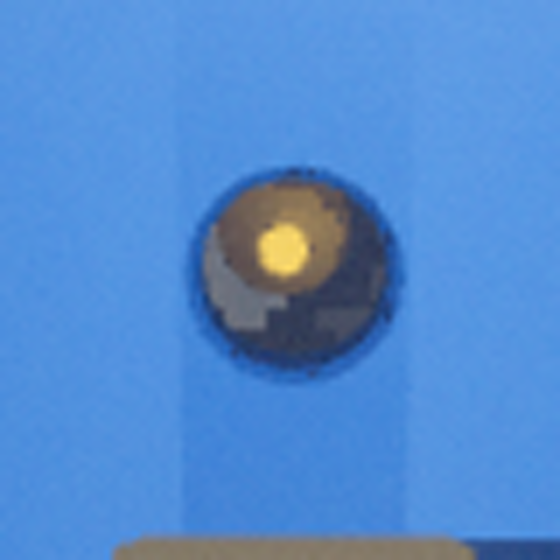

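View pics/w4.png

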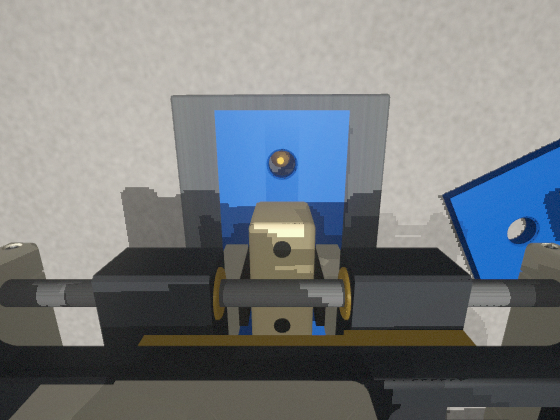

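View pics/s4b.png

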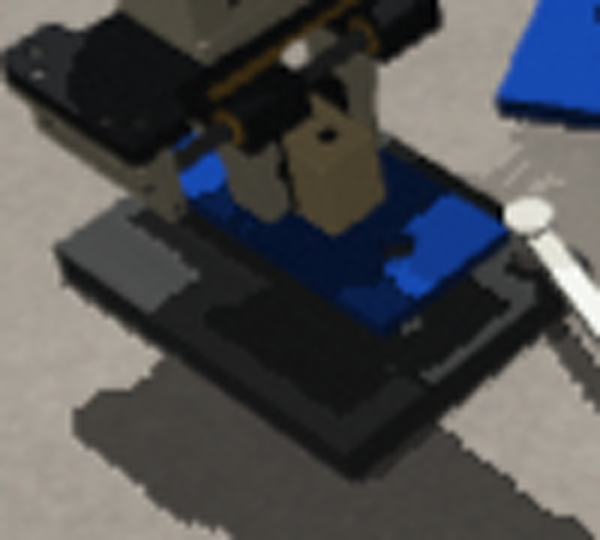

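```bash
python3 - <<'E'
from h import *
import pickle
s,c=pickle.load(open("w4.pkl","rb"))
Rt=Ro.from_euler("xyz",s["eef_rot"],degrees=True).as_matrix(); tz=s["tcp_pos"][2]
T=lambda p,z:((ray(c,p,z,s)-s["tcp_pos"])@Rt)
g=cv2.GaussianBlur(c["image"],(3,3),0).astype(float)
gray=g.sum(2); blue=g[...,2]-g[...,0]
def edge(img,rows,lo,hi):
    pts=[]
    for v in rows:
        d=np.abs(np.diff(img[v,lo:hi])); i=d.argmax(); 
        w=d[max(0,i-2):i+3]; x=(np.arange(max(0,i-2),max(0,i-2)+len(w))*w).sum()/w.sum()
        pts.append([lo+x+.5,v])
    return np.array(pts)
def rep(n,p,z):
    q=T(p,z); a=np.polyfit(q[:,2],q[:,0],1); rs=q[:,0]-np.polyval(a,q[:,2]); k=np.abs(rs)<.001
    a=np.polyfit(q[k,2],q[k,0],1); print(n,"slope deg",np.degrees(np.arctan(a[0])).round(2),"x at z=.055",np.polyval(a,.055).round(4),k.sum())
rep("slabL",edge(gray,range(104,185),160,195),.02);rep("slabR",edge(gray,range(104,185),370,400),.02)
rep("plL",edge(blue,range(116,195),205,232),tz-.0246);rep("plR",edge(blue,range(116,195),335,360),tz-.0246)
f=lambda u,v:[(u+.5)/7-.5+240,(v+.5)/7-.5+125]
print("hole",T([f(297,275)],tz-.0246),"tip",T([f(283,249)],.048))
E
```

```text
slabL slope deg -0.33 x at z=.055 -0.0704 81
slabR slope deg -0.26 x at z=.055 0.0675 81
plL slope deg -0.04 x at z=.055 -0.0353 79
plR slope deg -0.04 x at z=.055 0.0342 79
hole [[-0.00038306  0.0245943   0.05406655]] tip [[-0.0015076   0.03513851  0.05468521]]
```

Call:
{"api": "jog_arm", "payload": {"steps": [[1,-0.0008,0,0.0004,-0.25],[1,0,0.003,0,0],[1,0,0.003,0,0],[1,0,0.003,0,0],[1,0,0,0,0],[1,0,0,0,0]]}}

```text
time_s: 9.03
tcp_pos: [0.5214, -0.2289, 0.0742]
eef_rot: [-90.0, -0.0, 179.4]
contact_force: [0.2, 0.1, -3.0]
gripper_width: 0.0301
```

```bash
python3 - <<'E'
from plant import r
import cv2,pickle
s=r.get_state();c=r.capture("wrist");pickle.dump((s,c),open("w5.pkl","wb"))
print(s["tcp_pos"],s["eef_rot"],s["gripper_width"],s["contact_force"],s["moment"])
b=c["image"][125:205,240:320]
cv2.imwrite("pics/w5b.png",cv2.resize(b,None,fx=7,fy=7,interpolation=cv2.INTER_CUBIC)[:,:,::-1])
E
```

```text
[ 0.52142341 -0.22885867  0.07417502] [-9.00021668e+01 -4.65255518e-02  1.79403191e+02] 0.030075553197299695 [ 0.23744859  0.10518467 -3.02855468] [ 0.13097081 -0.07985758 -0.02132555]
```

View pics/w5b.png

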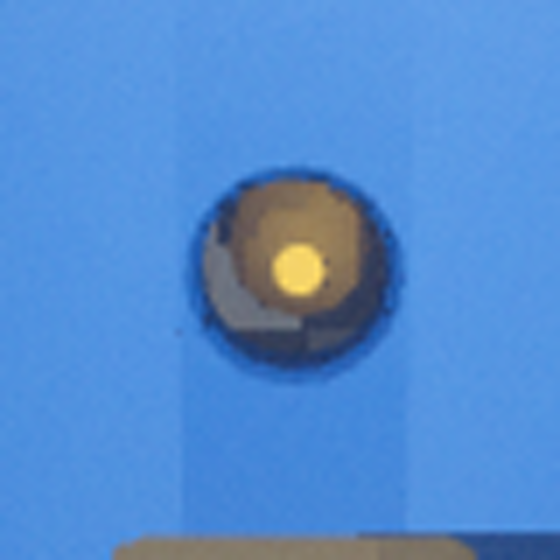

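Call:
{"api": "jog_arm", "payload": {"steps": [[1,0,0.003,0,0],[1,0,0.003,0,0],[1,0,0.003,0,0],[1,0,0,0,0],[1,0,0,0,0]]}}

```text
time_s: 9.5
tcp_pos: [0.5215, -0.2288, 0.0653]
eef_rot: [-90.0, -0.0, 179.4]
contact_force: [0.1, -0.3, -4.2]
gripper_width: 0.0294
```

Call:
{"api": "jog_arm", "payload": {"steps": [[1,0,0.003,0,0],[1,0,0.002,0,0],[1,0,0.002,0,0],[1,0,0,0,0],[1,0,0,0,0]]}}

```text
time_s: 9.92
tcp_pos: [0.5216, -0.2288, 0.0584]
eef_rot: [-90.0, -0.0, 179.4]
contact_force: [-0.0, -0.6, -3.0]
gripper_width: 0.0298
```

```bash
python3 - <<'E'
from plant import r
import cv2,pickle
s=r.get_state();c=r.capture("wrist");pickle.dump((s,c),open("w6.pkl","wb"))
print(s["tcp_pos"],s["eef_rot"],s["gripper_width"],s["contact_force"],s["moment"])
b=c["image"][125:205,240:320]
cv2.imwrite("pics/w6b.png",cv2.resize(b,None,fx=7,fy=7,interpolation=cv2.INTER_CUBIC)[:,:,::-1])
E
```

```text
[ 0.52160081 -0.22883398  0.05838997] [-8.99997521e+01 -2.06337478e-02  1.79409404e+02] 0.029802726210456047 [-0.02028282 -0.57183845 -3.02604198] [ 0.00089587 -0.02184667 -0.04719389]
```

View pics/w6b.png

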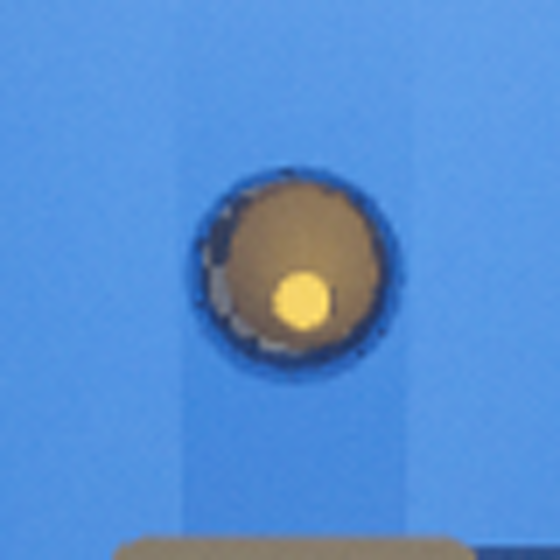

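Call:
{"api": "jog_arm", "payload": {"steps": [[1,0.0003,0.0015,0.0003,0],[1,0,0.0015,0,0],[1,0,0.001,0,0],[1,0,0,0,0],[1,0,0,0,0]]}}

```text
time_s: 10.38
tcp_pos: [0.5213, -0.2292, 0.0545]
eef_rot: [-90.0, -0.0, 179.4]
contact_force: [0.1, -0.6, -3.2]
gripper_width: 0.0296
```

Call:
{"api": "jog_arm", "payload": {"steps": [[1,0,0.0007,0,0],[1,0,0.0007,0,0],[1,0,0,0,0],[1,0,0,0,0]]}}

```text
time_s: 10.72
tcp_pos: [0.5213, -0.2292, 0.0531]
eef_rot: [-90.0, -0.0, 179.4]
contact_force: [-1.0, -0.7, -2.5]
gripper_width: 0.0303
```

Call:
{"api": "jog_arm", "payload": {"steps": [[1,0,0.0005,0,0],[1,0,0.0003,0,0],[1,0,0,0,0],[1,0,0,0,0]]}}

```text
time_s: 11.05
tcp_pos: [0.5214, -0.2292, 0.0526]
eef_rot: [-90.0, 0.0, 179.4]
contact_force: [-1.8, 1.3, 0.3]
gripper_width: 0.0296
```

Call:
{"api": "jog_arm", "payload": {"steps": [[1,0,0.0004,0,0],[1,0,0,0,0],[1,0,0,0,0]]}}

```text
time_s: 11.3
tcp_pos: [0.5215, -0.2292, 0.0526]
eef_rot: [-90.0, 0.0, 179.4]
contact_force: [-2.2, 2.4, 5.1]
gripper_width: 0.03
```

Call:
{"api": "jog_arm", "payload": {"steps": [[0.4,0,0,0,0],[0.4,0,0,0,0],[0.4,0,0,0,0],[0.4,0,0,0,0],[0.4,0,0,0,0],[0.4,0,0,0,0]]}}

```text
time_s: 11.8
tcp_pos: [0.5214, -0.2292, 0.0519]
eef_rot: [-90.0, -0.0, 179.4]
contact_force: [0.2, 0.7, -0.3]
gripper_width: 0.0523
```

Call:
{"api": "jog_arm", "payload": {"steps": [[0.4,0,-0.005,0,0],[0.4,0,-0.015,0,0],[0.4,0,-0.03,0,0],[0.4,0,-0.035,0,0],[0.4,0,-0.035,0,0],[0.4,0,-0.03,0,0],[0.4,0,-0.02,0,0],[0.4,0,0,-0.03,0],[0.4,0,0,-0.03,0],[0.4,0,0,-0.02,0],[0.4,0,0,0,0],[0.4,0,0,0,0]]}}

```text
time_s: 12.8
tcp_pos: [0.5223, -0.1483, 0.2226]
eef_rot: [-90.0, 0.0, 179.5]
contact_force: [0.3, -0.8, 0.4]
gripper_width: 0.0526
```

```bash
python3 - <<'E'
from plant import r
import cv2,pickle
s=r.get_state();c=r.capture("wrist");pickle.dump((s,c),open("w7.pkl","wb"))
print(s["tcp_pos"],s["eef_rot"],s["gripper_width"],s["contact_force"])
cv2.imwrite("pics/w7.png",c["image"][:,:,::-1])
c=r.capture("scene");pickle.dump(c,open("s7.pkl","wb"));b=c["image"][160:260,130:260]
cv2.imwrite("pics/s7b.png",cv2.resize(b,None,fx=6,fy=6,interpolation=cv2.INTER_CUBIC)[:,:,::-1])
E
```

```text
[ 0.52228509 -0.14830187  0.22260778] [-8.99996730e+01  4.56292677e-02  1.79525128e+02] 0.0525826578891554 [ 0.25305141 -0.75360378  0.44346497]
```

View pics/w7.png

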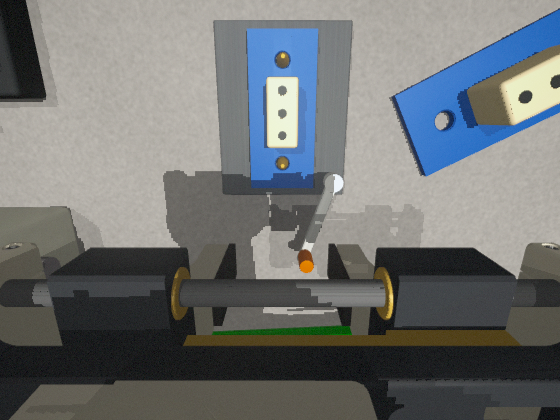

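View pics/s7b.png

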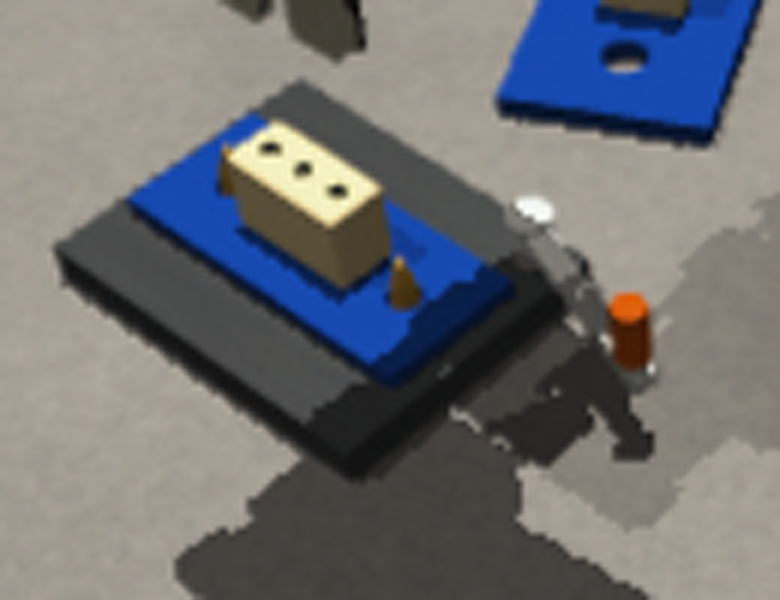

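```bash
python3 - <<'E'
from plant import r
from h import *
import pickle
s,c=pickle.load(open("w7.pkl","rb"))
b=c["image"][165:285,260:360];cv2.imwrite("pics/w7b.png",cv2.resize(b,None,fx=5,fy=5,interpolation=cv2.INTER_CUBIC)[:,:,::-1])
Rt=Ro.from_euler("xyz",s["eef_rot"],degrees=True).as_matrix()
hsv=cv2.cvtColor(c["image"],cv2.COLOR_RGB2HSV)
m=((hsv[...,0]<15)&(hsv[...,1]>180)&(hsv[...,2]>60)).astype(np.uint8)
m[:240]=0;m[280:]=0;m[:,:290]=0;m[:,330:]=0
print(cv2.boundingRect(cv2.findNonZero(m)))
piv=np.array([.4675,-.1598])
for uv,z in(((306,265),.072),((305,252),.042),((335.5,183),.045)):
    X=ray(c,[uv],z,s)[0];print(uv,X.round(4),np.linalg.norm(X[:2]-piv).round(4),np.degrees(np.arctan2(*(X[:2]-piv)[::-1])).round(1),((X-s["tcp_pos"])@Rt).round(4))
t=r.capture("top");T=ray(t,[330.25,189.92],.072)[0];print(T,np.linalg.norm(T[:2]-piv),np.degrees(np.arctan2(*(T[:2]-piv)[::-1])))
E
```

```text
(300, 251, 13, 13)
(306, 265) [ 0.4977 -0.0774  0.072 ] 0.0878 69.9 [ 0.0253  0.1506 -0.0707]
(305, 252) [ 0.4966 -0.0785  0.042 ] 0.0863 70.3 [ 0.0264  0.1806 -0.0696]
(335.5, 183) [ 0.4654 -0.1598  0.045 ] 0.0021 178.7 [0.0569 0.1776 0.0119]
[ 0.49743723 -0.07299255  0.072     ] 0.09182467650040409 70.97225522916007
```

View pics/w7b.png

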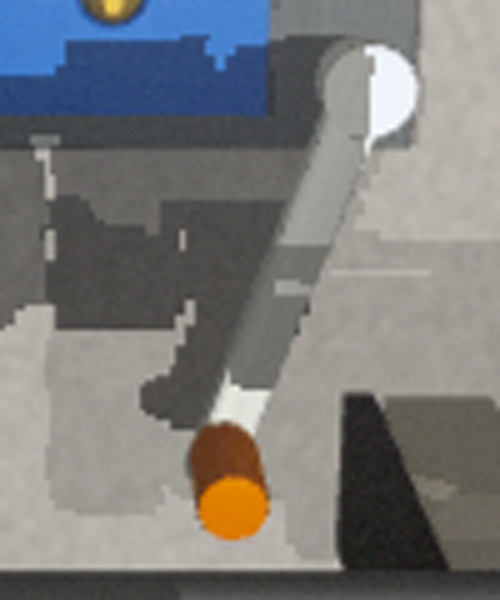

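Call:
{"api": "jog_arm", "payload": {"steps": [[0.4,0,0,0,7],[0.4,0,0,0,7],[0.4,0,0,0,5],[0.4,0.016,0,-0.02,0],[0.4,0.016,0,-0.02,0],[0.4,0.016,0,-0.021,0],[0.4,0,0.03,0,0],[0.4,0,0.03,0,0],[0.4,0,0.02,0,0],[0.4,0,0,0,0],[0.4,0,0,0,0]]}}

```text
time_s: 13.87
tcp_pos: [0.4971, -0.0764, 0.1415]
eef_rot: [-89.9, -0.1, 160.4]
contact_force: [0.7, 0.6, 0.3]
gripper_width: 0.0526
```

```bash
python3 - <<'E'
from plant import r
from h import *
import pickle
s=r.get_state();c=r.capture("wrist")
print(s["tcp_pos"],s["eef_rot"],s["gripper_width"],s["contact_force"])
cv2.imwrite("pics/w8.png",c["image"][:,:,::-1])
c=r.capture("scene");b=c["image"][100:270,120:320]
cv2.imwrite("pics/s8b.png",cv2.resize(b,None,fx=4,fy=4,interpolation=cv2.INTER_CUBIC)[:,:,::-1])
c=r.capture("top");b=c["image"][130:240,290:440]
cv2.imwrite("pics/t8b.png",cv2.resize(b,None,fx=4,fy=4,interpolation=cv2.INTER_CUBIC)[:,:,::-1])
E
```

```text
[ 0.49706465 -0.07641788  0.14151685] [-8.98994497e+01 -1.14549404e-01  1.60362269e+02] 0.05261690682063372 [0.72570703 0.64274108 0.25015527]
```

View pics/w8.png

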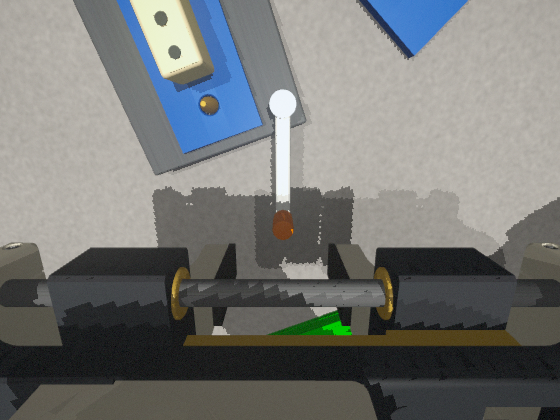

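View pics/s8b.png

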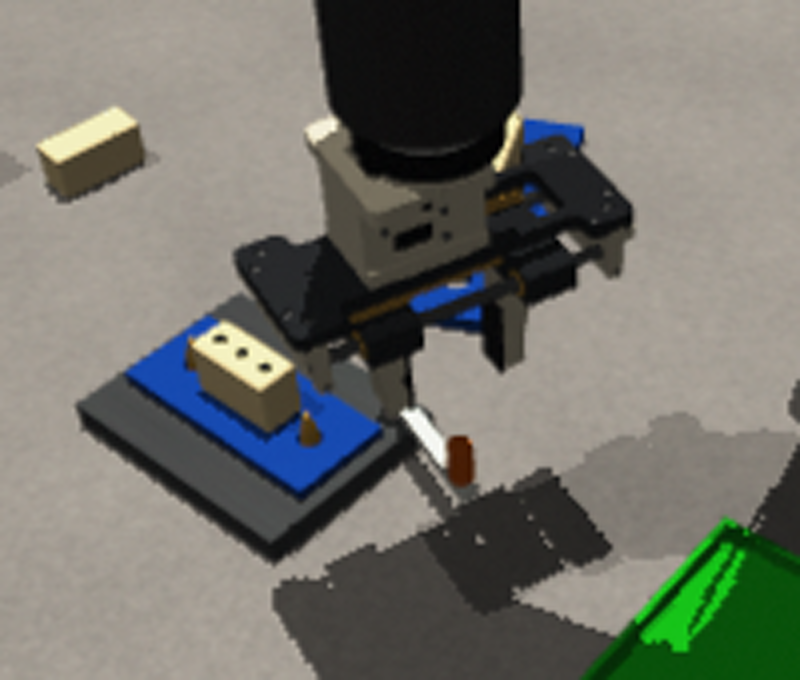

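```bash
python3 - <<'E'
from plant import r
from h import *
s=r.get_state();c=r.capture("wrist")
Rt=Ro.from_euler("xyz",s["eef_rot"],degrees=True).as_matrix()
for uv,z in(((283,231),.072),((283,102),.045)):
    X=ray(c,[uv],z,s)[0];print(X,((X-s["tcp_pos"])@Rt).round(4))
b=c["image"][85:250,250:315];cv2.imwrite("pics/w9b.png",cv2.resize(b,None,fx=4,fy=4,interpolation=cv2.INTER_CUBIC)[:,:,::-1])
E
```

```text
[ 0.4991094 -0.0733591  0.072    ] [ 0.0005  0.0715 -0.0025]
[ 0.46843537 -0.15963177  0.045     ] [0.0005 0.0984 0.0891]
```

View pics/w9b.png

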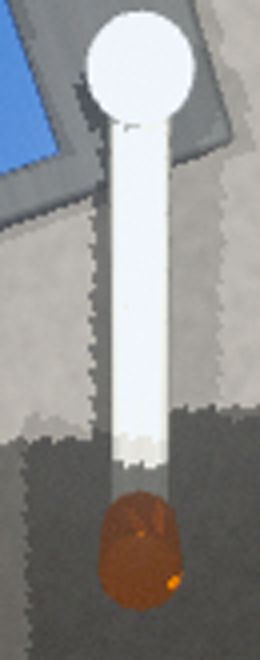

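Call:
{"api": "jog_arm", "payload": {"steps": [[0.4,0.001,0.02,-0.001,0],[0.4,0,0.025,0,0],[0.4,0,0.02,0,0],[0.4,0,0.012,0,0],[0.4,0,0,0,0],[1,0,0,0,0],[1,0,0,0,0],[1,0,0,0,0],[1,0,0,0,0],[1,0,0,0,0],[1,0,0,0,0],[1,0,0,0,0]], "squeeze": 6}}

```text
time_s: 15.07
tcp_pos: [0.4971, -0.0742, 0.0653]
eef_rot: [-90.0, 0.0, 160.4]
contact_force: [-0.6, 1.0, 2.9]
gripper_width: 0.0157
```

Call:
{"api": "jog_arm", "payload": {"steps": [[1,0,0,0,0],[1,0,0,0,0]]}}

```text
time_s: 15.23
tcp_pos: [0.4971, -0.0743, 0.0653]
eef_rot: [-90.0, 0.0, 160.4]
contact_force: [-0.9, -0.2, 5.3]
gripper_width: 0.0161
```

Call:
{"api": "jog_arm", "payload": {"steps": [[1,0,-0.0015,0,0],[1,0,0,0,0],[1,0,0,0,0]]}}

```text
time_s: 15.48
tcp_pos: [0.4964, -0.0742, 0.066]
eef_rot: [-90.0, -0.1, 160.4]
contact_force: [0.0, 2.6, -3.6]
gripper_width: 0.0158
```

Call:
{"api": "jog_arm", "payload": {"steps": [[1,0,0,0,3.5],[1,-0.011,0,0,0],[1,0,0,0,7],[1,-0.011,0,0,0],[1,0,0,0,7],[1,-0.011,0,0,0],[1,0,0,0,7],[1,-0.011,0,0,0],[1,0,0,0,3.5],[1,0,0,0,0]]}}

```text
time_s: 16.32
tcp_pos: [0.5347, -0.0993, 0.0666]
eef_rot: [-90.0, 0.1, 132.5]
contact_force: [2.5, 0.8, -1.0]
gripper_width: 0.0157
```

```bash
python3 - <<'E'
from plant import r
import numpy as np
s=r.get_state();p=s["tcp_pos"][:2]-np.array([.4675,-.1598]);print(s["tcp_pos"],np.linalg.norm(p),np.degrees(np.arctan2(p[1],p[0])),s["eef_rot"],s["contact_force"],s["gripper_width"])
E
```

```text
[ 0.53472961 -0.09928247  0.06663563] 0.09045546834818967 41.99233233775117 [-9.00404108e+01  6.26822781e-02  1.32505519e+02] [ 2.50090294  0.80775166 -0.95586734] 0.015695703914116593
```

Call:
{"api": "jog_arm", "payload": {"steps": [[1,0,0,0,3.5],[1,-0.011,0,0,0],[1,0,0,0,7],[1,-0.011,0,0,0],[1,0,0,0,7],[1,-0.011,0,0,0],[1,0,0,0,7],[1,-0.011,0,0,0],[1,0,0,0,7],[1,-0.011,0,0,0],[1,0,0,0,3.5],[1,0,0,0,0]]}}

```text
time_s: 17.32
tcp_pos: [0.5566, -0.1493, 0.0665]
eef_rot: [-90.0, 0.0, 97.7]
contact_force: [1.4, -1.5, 0.2]
gripper_width: 0.0157
```

Call:
{"api": "jog_arm", "payload": {"steps": [[1,0,0,0,3.5],[1,-0.004,0,0,0],[1,-0.004,0,0,0],[1,-0.002,0,0,2.5],[1,0,0,0,0],[1,0,0,0,0]]}}

```text
time_s: 17.82
tcp_pos: [0.5568, -0.1581, 0.0665]
eef_rot: [-90.0, 0.0, 91.6]
contact_force: [1.8, -1.0, -0.0]
gripper_width: 0.0158
```

```bash
python3 - <<'E'
from plant import r
import numpy as np
s=r.get_state();p=s["tcp_pos"][:2]-np.array([.4675,-.1598]);print(s["tcp_pos"],np.linalg.norm(p),np.degrees(np.arctan2(p[1],p[0])),s["eef_rot"],s["contact_force"],s["gripper_width"])
E
```

```text
[ 0.55679394 -0.15814132  0.06649372] 0.08930934791172414 1.0641736921216753 [-9.00079857e+01  1.54462675e-02  9.16452606e+01] [ 1.75656855 -0.98808046 -0.00653087] 0.01579913184289825
```

Next I'll push on in small steps until the stop shows up in the force reading.

Call:
{"api": "jog_arm", "payload": {"steps": [[1,-0.001,0,0,1],[1,-0.001,0,0,1],[1,0,0,0,0],[1,0,0,0,0]]}}

```text
time_s: 18.15
tcp_pos: [0.5566, -0.1596, 0.0665]
eef_rot: [-90.0, 0.0, 89.5]
contact_force: [1.9, -0.4, 1.4]
gripper_width: 0.0156
```

Call:
{"api": "jog_arm", "payload": {"steps": [[1,-0.001,0,0,0],[1,0,0,0,0],[1,0,0,0,0]]}}

```text
time_s: 18.4
tcp_pos: [0.5566, -0.1603, 0.0665]
eef_rot: [-90.0, -0.0, 89.4]
contact_force: [0.9, 0.9, 1.9]
gripper_width: 0.0158
```

Call:
{"api": "jog_arm", "payload": {"steps": [[1,-0.001,0,0,0],[1,0,0,0,0],[1,0,0,0,0]]}}

```text
time_s: 18.65
tcp_pos: [0.5566, -0.1605, 0.0664]
eef_rot: [-90.0, -0.1, 89.4]
contact_force: [0.2, 6.3, 1.9]
gripper_width: 0.0155
```

Call:
{"api": "jog_arm", "payload": {"steps": [[1,-0.001,0,0,0],[1,0,0,0,0],[1,0,0,0,0]]}}

```text
time_s: 18.9
tcp_pos: [0.5566, -0.1608, 0.0664]
eef_rot: [-90.0, -0.1, 89.4]
contact_force: [-0.2, 11.7, 2.4]
gripper_width: 0.016
```

Call:
{"api": "jog_arm", "payload": {"steps": [[0.6,0,0,0,0],[0.6,0,0,0,0],[0.6,0,0,0,0],[0.6,0,0,0,0],[0.6,0,0,0,0]]}}

```text
time_s: 19.32
tcp_pos: [0.5564, -0.1628, 0.0663]
eef_rot: [-90.0, 0.0, 89.4]
contact_force: [0.1, -0.2, -0.5]
gripper_width: 0.0343
```

Call:
{"api": "jog_arm", "payload": {"steps": [[0.6,0,-0.01,0,0],[0.6,0,-0.02,0,0],[0.6,0,-0.03,0,0],[0.6,0,-0.035,0,0],[0.6,0,-0.035,0,0],[0.6,0,-0.02,0,0],[0.6,0.03,0,-0.01,0],[0.6,0.03,0,0,0],[0.6,0.03,0,0,0],[0.6,0.02,0,0,0],[0.6,0,0,0,0],[0.6,0,0,0,0]]}}

```text
time_s: 20.32
tcp_pos: [0.5678, -0.0518, 0.2173]
eef_rot: [-90.0, -0.0, 89.5]
contact_force: [-0.4, -0.6, 0.3]
gripper_width: 0.0353
```

```bash
python3 - <<'E'
from plant import r
from h import *
import pickle
s=r.get_state();c=r.capture("wrist");print(s["time_s"],s["tcp_pos"],s["contact_force"])
cv2.imwrite("pics/w10.png",c["image"][:,:,::-1])
c=r.capture("top");pickle.dump(c,open("t10.pkl","wb"));b=c["image"][140:225,310:440]
cv2.imwrite("pics/t10.png",cv2.resize(b,None,fx=6,fy=6,interpolation=cv2.INTER_CUBIC)[:,:,::-1])
c=r.capture("scene");pickle.dump(c,open("s10.pkl","wb"));b=c["image"][150:400,120:380]
cv2.imwrite("pics/s10.png",cv2.resize(b,None,fx=2.3,fy=2.3,interpolation=cv2.INTER_CUBIC)[:,:,::-1])
E
```

```text
20.3167 [ 0.5677968  -0.05180662  0.21729958] [-0.37957536 -0.57564941  0.25152835]
```

View pics/t10.png

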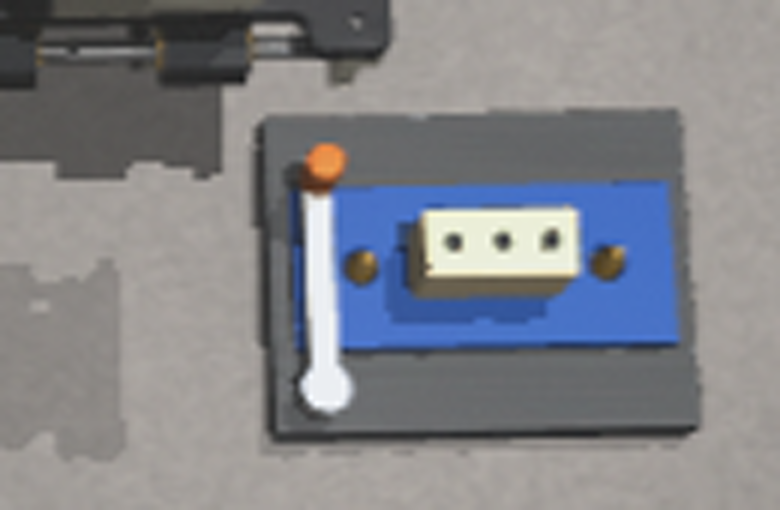

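View pics/s10.png

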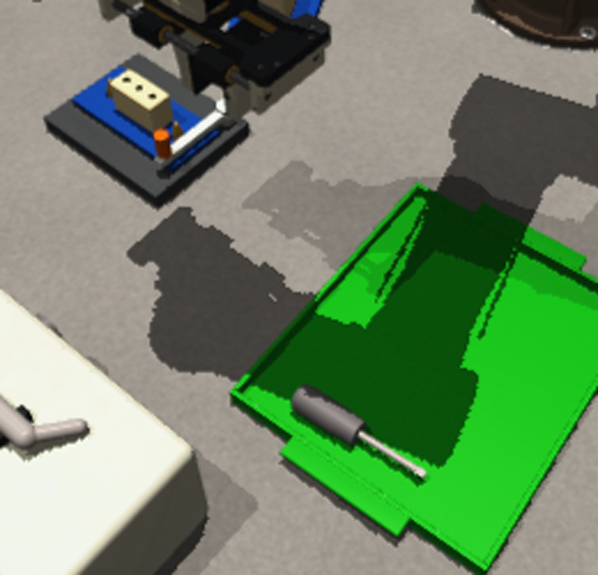

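View pics/w10.png

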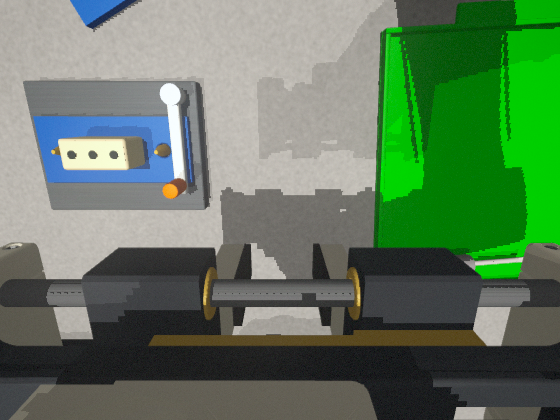

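```bash
python3 - <<'E'
from plant import r
from h import *
import pickle
c=pickle.load(open("t10.pkl","rb"))
P=lambda p,z: ray(c,[(p[0]+.5)/6-.5+310,(p[1]+.5)/6-.5+140],z)[0]
k=P((326,160),.072);q=P((327,386),.045);d=(k-q)[:2];print(k,q,np.degrees(np.arctan2(d[1],d[0])),np.linalg.norm(d))
# plate edge corners at z=.028
for p in((293,188),(668,182),(680,342),(300,350)):print(P(p,.028).round(4))
r.close_job()
E
```

```text
[ 0.55496398 -0.15850209  0.072     ] [ 0.46553389 -0.15773206  0.045     ] -0.49333130058758906 0.08943340285026335
[ 0.5555 -0.1505  0.028 ]
[ 0.5533 -0.3096  0.028 ]
[ 0.4836 -0.3093  0.028 ]
[ 0.4848 -0.1497  0.028 ]
the job is handed in; nothing more can be done
```

The smallest blue plate is seated on the fixture over both dowels, the keeper is shut against its stop, and the job was handed in at about 20 s. I lifted the plate out of the tray by its ivory block and lined it up by watching one dowel through its hole with the wrist camera. I lowered it in small steps, then gripped the keeper pin, swung it round and let go.

- **Plate seating:** Contact came at TCP height 0.0526 m, the height expected for a fully seated plate. A further 0.4 mm of commanded travel gave no more movement and the force rose to about 5 N. In the pictures afterwards both dowels stand up through the holes and the plate lies flat.
- **Keeper:** About 12 N built up at the stop before I let go. Measured from the top camera afterwards, the arm points at -0.5° in world axes. The fixture itself sits at about -0.6°, so the keeper is shut to within what I can measure.
- **Rest of the scene:** The driver is still in the tray, and the gripper finished clear of everything.

Two readings disagreed along the way. My first placing estimates for the plate were 1 to 2 mm apart, so I corrected the position from close-up pictures before lowering it. Gripping the keeper pin also gave about 5 N upward on the tool, which went away after I raised it slightly. No check failed.

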